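# Push the vial carrier home and open the photometer's shutter

### The arm

A 7-joint arm with a two-finger parallel gripper is mounted at the origin on the work surface. World frame = base frame: x ahead of the robot, y to its left, z up, the work surface at z = 0. Lengths are in m, angles in rad, forces in N, time in s.
With the tool pointing down it reaches from about 0.35 to 0.9 m from the base axis. Payload 7.2 kg.
Tool frame: the origin (TCP) lies midway between the tips of the shut fingers; the grasp point (between the pads) lies 19 mm behind it (robot.grip_depth is the distance from the TCP to the grasp point, in m); y points along the fingers, z is the direction in which the jaws open and shut, and the axes are right-handed (so a half turn about y gives the same grasp; the last joint's range is limited). The gripper opens to 85 mm and grips with 20 to 120 N. Pads are 22 mm wide; open, the fingers measure 114 mm over their backs; the gripper's body (76 mm by 85 mm) begins 54 mm behind the grasp point. The pads swing forward as they close: fully open they stand 13 mm farther back than shut.
Start: joints at [-1.225, 0.411, -0.013, 1.596, 0.006, 1.134, -0.082], TCP at [0.251, 0.572, 0.203] pointing down, gripper open.
Joint ranges: [-2.95, 2.95], [-0.29, 1.99], [-1.47, 1.44], [0.14, 2.54], [-1.03, 4.17], [0.13, 1.85], [-2.86, 2.86]. Speed limits (rad/s): [2.39, 2.39, 3.01, 3.01, 3.14, 3.14, 3.14].

### API

Orientations are given as [roll, pitch, yaw] about the fixed x, y, z axes, in that order (R = Rz(yaw) Ry(pitch) Rx(roll)).
In Python, from rig import robot gives the robot as it stands. The module is installed in compiled form; this text tells all that it offers.
- The arm moves only by the tool drive_tool, never from a script. Its argument "motion" is a list of rows, each an object of numbers: "gripper": the closure, from -1 (fully open) to 1 (shut), so that 0 is half open; "dx", "dy", "dz": the shift along the tool's x, y, z as a fraction of full scale; "roll": the turn about the tool's y as a fraction of full scale. A call has 1 to 20 rows; each row shifts and turns the commanded pose from where the row before left it, along the tool's axes as they then stand; what a row does not reach is not made up. Full scale, the value 1, is 500 mm for a shift and pi rad for a turn. A row lasts 1/10 s, in which the tool goes at most 50 mm and 8.59 degrees, less where a joint would pass 70% of its speed; a pose out of reach is approached as far as the arm can. A call with a number of a shift or a turn outside -1 to 1 is refused whole. A call with a gripper value outside its range is refused whole. The fingers move at their own pace and stop on an object; "newtons" is the grip in N (left out, the last holds). Time passes only in rows, so rows that do not move let the fingers close. It gives the time, the measured TCP pose, the force and the opening at its end, in the units of the state.
- robot.observe(): the state, without advancing time (a new reading comes with each control period).
- robot.read_camera(name): name is "side" or "top"; returns the picture (480x640x3 uint8, blue, green, red); there is no depth.
- robot.camera_params(name): a dict with "fovy" (degrees; the focal length in pixels is half the picture's height over the tangent of half this angle, whatever the lens; pixels are square), "cx", "cy" (the principal point, pixels), "distortion" ([k1, k2, p1, p2, k3] as OpenCV has them; the pictures are not rectified), "world_from_camera" (4x4, takes a point from camera to world coordinates). Camera axes: x right, y down, z forward; pixel columns grow to the right and rows downward; lengths in m; the calibration is good to about 2 mm. A picture is of the moment at which its call begins. camera_params takes no time and is no camera call.
- robot.close_job(): hands the job in, once; it reports no verdict.
The state is a dict: "time": time; "joints": joint angles; "qd": joint speeds; "joint_efforts": joint torques, N m; "tcp_pos": TCP position; "ee_rot": TCP orientation; "ft_force": force on the tool from outside, world axes, zero at the start; "wrist_torque": the same for the moment, N m; "finger_gap": finger opening in m.
Only numpy, scipy, OpenCV 4.12 (cv2) and the standard library are available. Lean on these libraries where they do the work, as an engineer would, in place of code of your own. Each camera call takes 0.05 s, during which the arm holds its last target.

### The job

With the fingertips, push the vial carrier along its rails until it is fully home against the photometer's deck; then push the shutter lever past its first click, all the way to its second (far left) stop, and leave it there. Only push: do not take hold of or lift the carrier, its vial or the lever, and leave the glassware standing beside the photometer alone.

Things in the scene. Friction and masses are not known exactly. Their poses are not given: they have to be found in the camera images.
- photometer: Bench photometer, fixed. Origin on the bench; x away from the robot (yaw within 0.35 rad), y left, z up. Grey tray, 110 mm wide, top at z = 12 mm, x = -160 to 5 mm. On it two rails along x, 8 mm wide, tops at z = 30 mm, centred at y = +/-38.5 mm (channel 69 mm). Behind, a white deck 215 mm wide, flat top at z = 62 mm, x = 5 to 115 mm. White shoulders 40 mm high: x = -55 to 5, |y| = 55 to 105 mm.
- carrier_stop (a point): Point on the deck's front face where the carrier's back comes to rest: photometer x = 5 mm, y = 0, z = 12 mm (tray top). Axes as the photometer's. With the carrier fully home its origin is 30 mm in front (-x) of this point.
- carrier: Vial carrier: grey block 60 (x) by 64 (y) by 45 mm high, about 250 g, loose on the tray between the rails, 2.5 mm play each side, ordinary friction. Origin at the centre of its underside; axes as the photometer's within 2 degrees. A capped vial, 25 mm diameter, stands out of its top at x = +10 mm, up to 58 mm above the origin. It starts 30 to 65 mm short of home; home is with its back on the deck.
- lever_top (a point): Centre of the top of the shutter lever's handle, 104 mm above the bench, at photometer x = 45 mm, y = -30 mm (closed) to +30 mm (second stop). The handle is a black upright block 22 mm (x) by 14 mm (y), from 12 to 42 mm above the deck, on an 8 mm steel stem in a slot along y. The point's axes are the photometer's.
- shutter_lever (a joint): Slide of the lever along photometer +y (left), m: 0 closed stop, 0.030 first detent, 0.060 second stop (shutter open, hard end). Sprung into each of the three: let go below about 0.045 it springs back to the first detent, above 0.052 it snaps to the second stop, between them it may stick. About 5 N to leave either the closed stop or the first detent. It starts at 0.
- beaker: Bystander: glass beaker, 66 mm diameter, 85 mm high, standing on the bench to the left of the photometer; origin at the centre of its underside. Leave alone.
- reagent_bottle: Bystander: amber bottle, 60 mm diameter, 130 mm high, standing on the bench to the right of the photometer; origin at the centre of its underside. Leave alone.
- spare_vial: Bystander: small capped glass vial, 25 mm diameter, 60 mm high, standing on the bench to the left of the rails; origin at the centre of its underside. Leave alone.
Things that resemble listed ones, but are neither listed nor needed, are in the scene too. What is shaped like the carrier but orange or pink is not meant.

How it is judged:
On the way, in this order (a step that is already met when the one before it is completed fails the run):
1. the carrier is pushed fully home against the deck (x of carrier in the frame of photometer above -0.0285 m and z of carrier in the frame of photometer below 0.016 m and angle between carrier's own z axis and vertical below 0.08 rad), for 0.2 s.
2. then the lever is pushed past its first detent to its second stop, the carrier still home (all of step 1 and value of joint shutter_lever above 0.057 m), for 0.2 s.
At the end, for the whole second after the job is handed in: The carrier stands flat on the tray, its back within 3.5 mm of the deck's face, at rest, and the lever rests at its second stop (0.057 m or more of 0.060) (all of step 2 and linear speed of carrier below 0.01 m/s); the robot touches nothing.
It fails at once if the carrier is lifted (more than 8 mm off the tray) or tipped (over 0.25 rad) (z of carrier in the frame of photometer above 0.02 m or angle between carrier's own z axis and vertical above 0.25 rad).
It fails at once if the carrier or its vial is taken between the fingers ((x of the grasp point in the frame of carrier between -0.028 and 0.028 m and y of the grasp point in the frame of carrier between -0.028 and 0.028 m and z of the grasp point in the frame of carrier below 0.056 m and contact force between the fingers and carrier above 0.5 N) or (x of the grasp point in the frame of carrier between 0 and 0.02 m and y of the grasp point in the frame of carrier between -0.01 and 0.01 m and z of the grasp point in the frame of carrier below 0.068 m and contact force between the fingers and carrier above 0.5 N)).
It fails at once if the lever is taken between the fingers (x of the grasp point in the frame of lever_top between -0.009 and 0.009 m and y of the grasp point in the frame of lever_top between -0.006 and 0.006 m and z of the grasp point in the frame of lever_top below 0.012 m and contact force between the fingers and shutter_lever above 0.5 N).
It fails at once if a bystander is moved (over 15 mm) or tipped (over 0.3 rad) (distance of any of beaker, reagent_bottle, spare_vial from where it was at the start of the episode above 0.015 m or angle between any of beaker, reagent_bottle, spare_vial's own z axis and vertical above 0.3 rad).
It also fails if it takes over 38 s, if anything falls off the work surface, if the arm or the gripper's body presses on something with over 40 N, if the wrist force passes 120 N, or if a joint passes its speed limit or range.

## Working session

There is one attempt and no reset: what is moved stays moved. The work goes in short steps, Python scripts to look and compute and a tool call to move; the robot and the scene stay as the last step left them, time stands still between calls to the robot, and variables do not carry over. Pictures are saved under pics/ and viewed, and the job is handed in when it is done.

Besides the shell and the picture viewer there is one more tool, called by a JSON object that holds its "op" and its "data", one argument or row to a line. drive_tool: Moves the arm, as the interface text tells. Its arguments: {"type":"object","properties":{"motion":{"type":"array","items":{"type":"object","properties":{"gripper":{"type":"number"},"dx":{"type":"number","minimum":-1,"maximum":1},"dy":{"type":"number","minimum":-1,"maximum":1},"dz":{"type":"number","minimum":-1,"maximum":1},"roll":{"type":"number","minimum":-1,"maximum":1}}}},"newtons":{"type":"number"}},"required":["motion"]}

```bash
mkdir -p pics; ls; python3 - <<'E'
from rig import robot
import cv2
s=robot.observe(); print({k:s[k] for k in('time','tcp_pos','ee_rot','ft_force','finger_gap')})
for n in('side','top'):
    p=robot.camera_params(n); print(n,p)
    cv2.imwrite(f'pics/{n}0.png',robot.read_camera(n))
E
```

```text
pics
{'time': 0.0, 'tcp_pos': array([0.25113056, 0.57173488, 0.20176114]), 'ee_rot': array([-1.57241686e+00, -1.25176195e-04, -4.13754931e-01]), 'ft_force': array([ 0.82937444, -0.50964517, -0.08658595]), 'finger_gap': 0.08570924623434732}
side {'fovy': 43.63320499015947, 'cx': 323.1905472844335, 'cy': 243.59802424045662, 'distortion': array([-0.0939474,  0.       ,  0.       ,  0.       ,  0.       ]), 'world_from_camera': array([[ 0.76863171, -0.42598148,  0.47722643,  0.01886372],
       [-0.63936342, -0.5354747 ,  0.55179822, -0.52183205],
       [ 0.02048685, -0.72925073, -0.68393981,  0.78351221],
       [ 0.        ,  0.        ,  0.        ,  1.        ]])}
top {'fovy': 56.54264417048385, 'cx': 320.4742929962926, 'cy': 240.94004434699337, 'distortion': array([-0.0302962,  0.       ,  0.       ,  0.       ,  0.       ]), 'world_from_camera': array([[-0.00689639, -0.99352674,  0.11338897,  0.40592093],
       [-0.99976877,  0.00916006,  0.01945494,  0.04534818],
       [-0.02036766, -0.11322858, -0.99336018,  0.9778376 ],
       [ 0.        ,  0.        ,  0.        ,  1.        ]])}
```

View pics/side0.png

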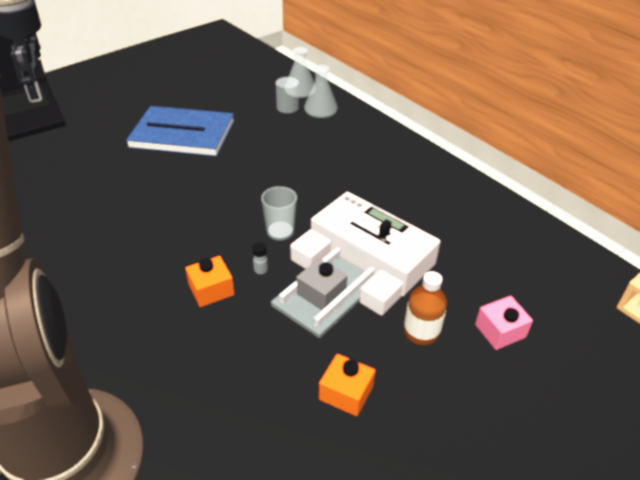

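View pics/top0.png

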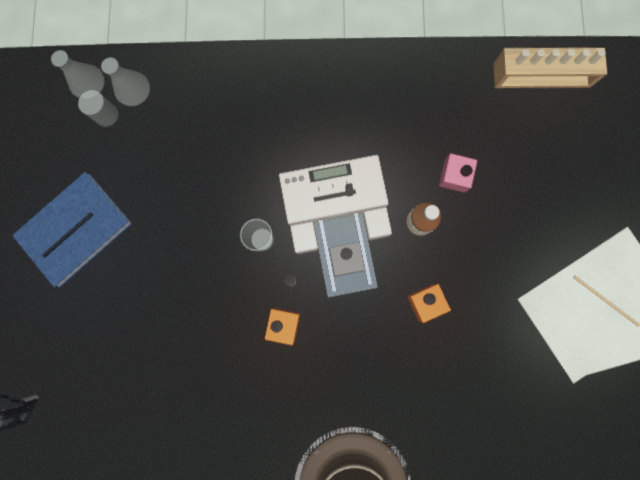

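Things that could be taken for the carrier in the top view are the grey block between the rails (346,258), orange blocks at (282,327) and (429,303), and a pink block at (459,172). By the description it's the grey one. For the lever, the only candidate is the black handle at (350,190). I'll check both in close crops.

```bash
python3 - <<'E'
import cv2
t=cv2.imread('pics/top0.png')[145:305,265:405]
cv2.imwrite('pics/topc.png',cv2.resize(t,None,fx=3.7,fy=3.7,interpolation=cv2.INTER_CUBIC))
t=cv2.imread('pics/side0.png')[185:345,240:460]
cv2.imwrite('pics/sidec.png',cv2.resize(t,None,fx=3.6,fy=3.6,interpolation=cv2.INTER_CUBIC))
E
```

```text
(no output)
```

View pics/topc.png

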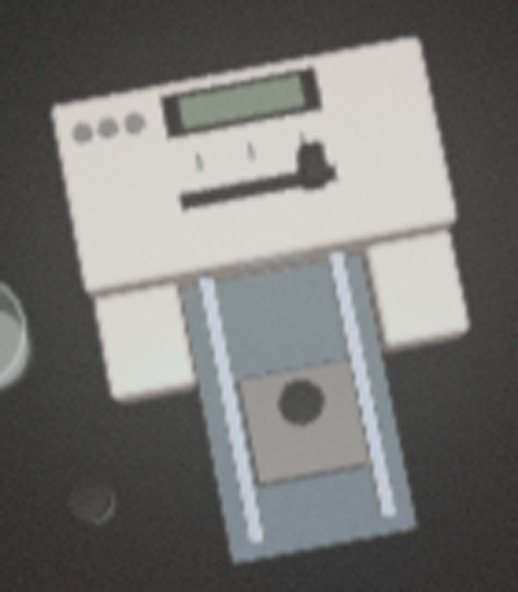

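View pics/sidec.png

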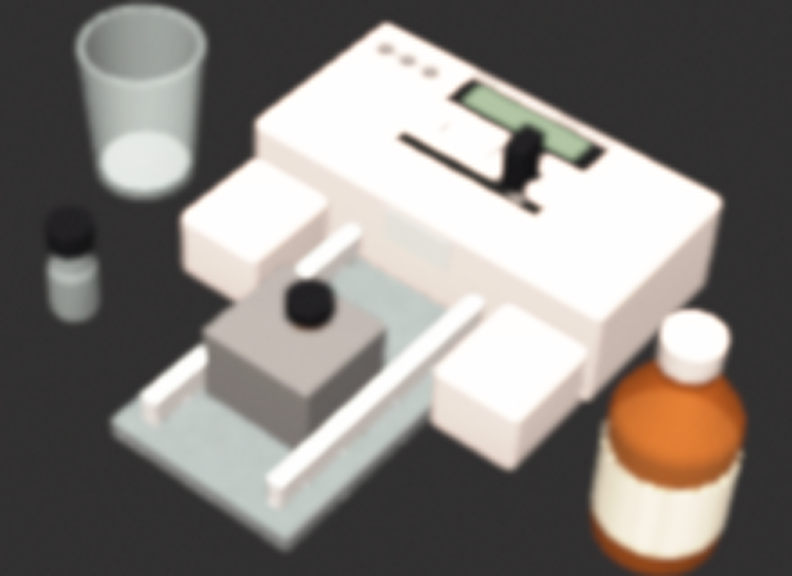

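```bash
cat > h.py <<'E'
import numpy as np,cv2
from rig import robot
from scipy.optimize import least_squares
P={n:robot.camera_params(n) for n in('side','top')}
def K(p):
    f=240/np.tan(np.radians(p['fovy'])/2); return np.array([[f,0,p['cx']],[0,f,p['cy']],[0,0,1]])
def proj(n,X):
    p=P[n]; T=np.linalg.inv(p['world_from_camera'])
    return cv2.projectPoints(np.asarray(X,float).reshape(-1,3),cv2.Rodrigues(T[:3,:3])[0],T[:3,3],K(p),p['distortion'])[0][:,0]
def pose(q,L):
    c,s=np.cos(q[2]),np.sin(q[2]); L=np.asarray(L,float)
    return np.c_[q[0]+c*L[:,0]-s*L[:,1],q[1]+s*L[:,0]+c*L[:,1],L[:,2]]
def full(n,c):
    c=np.asarray(c,float); s,o=(3.7,(265,145)) if n=='top' else (3.6,(240,185))
    return (c+.5)/s-.5+o
def fit(L,obs,q0,loss='soft_l1'):
    L=np.array(L)/1000
    f=lambda q:np.concatenate([(proj(n,pose(q,L[i]))-full(n,c)).ravel() for n,i,c in obs])
    r=least_squares(f,q0,loss=loss); return r.x,f(r.x).reshape(-1,2)
E
cat > fit.py <<'E'
from h import *
L=[(115,107.5,62),(115,-107.5,62),(5,-107.5,62),(5,107.5,62),(-160,55,12),(-160,-55,12),(-55,105,40),(-55,-105,40)]
top=('top',[0,1,2,3,4,5,6,7],[(52,105),(419,38),(456,218),(90,293),(234,563),(415,526),(116,400),(468,330)])
side=('side',[3,0,1,2,4,5],[(257,124),(386,22),(721,200),(598,320),(113,422),(287,543)])
for o in([top],[side],[top,side]):
    q,r=fit(L,o,[.6,0,.17]); print('phot',q.round(4),r.round(1).tolist())
C=[(30,32,57),(30,-32,57),(-30,32,57),(-30,-32,57)]
ct=('top',[0,1,2,3],[(240,381),(352,360),(261,484),(369,463)]); cs=('side',[2,3,1],[(205,333),(307,392),(385,328)])
for o in([ct],[cs],[ct,cs]):
    k,r=fit(C,o,[.5,0,.17]); d=k[:2]-q[:2];c,s=np.cos(q[2]),np.sin(q[2])
    print('carrier',k.round(4),'in phot',c*d[0]+s*d[1],-s*d[0]+c*d[1],r.round(1).tolist())
for n in('top','side'):print('lever',n,proj(n,pose(q,[[.045,-.03,.104]])),full(n,[(312,150)] if n=='top' else [(528,132)]))
E
python3 fit.py
```

```text
phot [0.562 0.025 0.184] [[-0.6, 0.0], [0.2, -1.2], [1.1, 0.4], [-1.5, -0.2], [-0.3, 0.3], [1.0, 0.5], [-1.2, -0.1], [1.2, -0.2]]
phot [0.5607 0.0206 0.183 ] [[-1.2, -0.5], [-0.1, 0.1], [1.3, -0.1], [1.2, 0.2], [-1.1, 0.0], [0.0, -0.1]]
phot [0.5617 0.0229 0.1835] [[0.4, 0.1], [1.2, -1.1], [2.1, 0.6], [-0.5, -0.0], [0.7, 0.4], [2.0, 0.7], [-0.2, -0.0], [2.2, -0.0], [-1.6, -1.3], [-0.6, -0.7], [0.7, -1.0], [0.6, -0.9], [-1.4, -1.0], [-0.4, -1.3]]
carrier [0.4737 0.0083 0.1758] in phot -0.08912038670512845 0.0017125445754551955 [[-0.2, -0.3], [-0.1, -0.3], [-0.5, 0.3], [0.9, 0.3]]
carrier [0.4731 0.0052 0.1868] in phot -0.09028743277405056 -0.0012425075054403566 [[-1.2, -0.5], [0.0, 1.8], [1.0, -0.7]]
carrier [0.4739 0.0074 0.1871] in phot -0.08914703350544825 0.0007766138027881717 [[0.2, -0.2], [0.2, -0.5], [0.2, 0.4], [1.5, 0.0], [-1.6, -1.4], [-0.5, 0.8], [0.5, -1.6]]
lever top [[350.57116342 188.05012419]] [[348.95945946 185.17567568]]
lever side [[384.92429291 222.11837662]] [[386.30555556 221.30555556]]
```

The crops confirm the grey block on the rails, with its black vial cap, as the carrier, and the upright black handle at the right end of the slot as the lever. The photometer fits at (0.562, 0.023) with yaw 0.1835. The carrier is at photometer x ≈ -0.089, about 64 mm short of home. First I turn the tool to the photometer's yaw and shut the fingers.

{"op": "drive_tool", "data": {
  "motion": [
    {"gripper": 1,"roll": -0.0475},
    {"gripper": 1,"roll": -0.0475},
    {"gripper": 1,"roll": -0.0475},
    {"gripper": 1,"roll": -0.0475},
    {"gripper": 1}
  ]
}}

```text
schema error: expected keys gripper, dx, dy, dz, roll
```

{"op": "drive_tool", "data": {
  "motion": [
    {"gripper": 1,"dx": 0,"dy": 0,"dz": 0,"roll": -0.0475},
    {"gripper": 1,"dx": 0,"dy": 0,"dz": 0,"roll": -0.0475},
    {"gripper": 1,"dx": 0,"dy": 0,"dz": 0,"roll": -0.0475},
    {"gripper": 1,"dx": 0,"dy": 0,"dz": 0,"roll": -0.0475},
    {"gripper": 1,"dx": 0,"dy": 0,"dz": 0,"roll": 0}
  ]
}}

```text
time: 0.6
tcp_pos: [0.2513, 0.5719, 0.2021]
ee_rot: [-1.572, 0.001, 0.185]
ft_force: [-0.0, 0.0, 0.4]
finger_gap: 0.0121
```

Yaw is 0.185 as wanted. Next I move over to a point in front of the carrier, staying high.

{"op": "drive_tool", "data": {
  "motion": [
    {"gripper": 1,"dx": 0,"dy": 0,"dz": -0.05,"roll": 0},
    {"gripper": 1,"dx": 0.01,"dy": 0,"dz": -0.09,"roll": 0},
    {"gripper": 1,"dx": 0.01,"dy": 0,"dz": -0.09,"roll": 0},
    {"gripper": 1,"dx": 0.01,"dy": 0,"dz": -0.09,"roll": 0},
    {"gripper": 1,"dx": 0.01,"dy": 0,"dz": -0.09,"roll": 0},
    {"gripper": 1,"dx": 0.01,"dy": 0,"dz": -0.09,"roll": 0},
    {"gripper": 1,"dx": 0.01,"dy": 0,"dz": -0.09,"roll": 0},
    {"gripper": 1,"dx": 0.01,"dy": 0,"dz": -0.09,"roll": 0},
    {"gripper": 1,"dx": 0.01,"dy": 0,"dz": -0.09,"roll": 0},
    {"gripper": 1,"dx": 0.01,"dy": 0,"dz": -0.09,"roll": 0},
    {"gripper": 1,"dx": 0.01,"dy": 0,"dz": -0.09,"roll": 0},
    {"gripper": 1,"dx": 0.01,"dy": 0,"dz": -0.09,"roll": 0},
    {"gripper": 1,"dx": 0,"dy": 0,"dz": -0.09,"roll": 0},
    {"gripper": 1,"dx": 0,"dy": 0,"dz": -0.06,"roll": 0},
    {"gripper": 1,"dx": 0,"dy": 0,"dz": 0,"roll": 0},
    {"gripper": 1,"dx": 0,"dy": 0,"dz": 0,"roll": 0}
  ]
}}

```text
time: 2.2
tcp_pos: [0.4136, -0.0029, 0.2026]
ee_rot: [-1.57, -0.0, 0.178]
ft_force: [-0.2, 0.1, -0.4]
finger_gap: 0.0002
```

{"op": "drive_tool", "data": {
  "motion": [
    {"gripper": 1,"dx": 0,"dy": 0.08,"dz": 0,"roll": 0},
    {"gripper": 1,"dx": 0,"dy": 0.08,"dz": 0,"roll": 0},
    {"gripper": 1,"dx": 0,"dy": 0.08,"dz": 0,"roll": 0},
    {"gripper": 1,"dx": 0,"dy": 0.04,"dz": 0,"roll": 0},
    {"gripper": 1,"dx": 0,"dy": 0,"dz": 0,"roll": 0}
  ]
}}

```text
time: 2.7
tcp_pos: [0.4114, -0.0015, 0.0603]
ee_rot: [-1.57, 0.006, 0.183]
ft_force: [-0.4, -0.4, 0.9]
finger_gap: -0.0
```

```bash
cat > look.py <<'E'
import sys
from h import *
t=sys.argv[1]
s=robot.observe(); print(s['time'],s['tcp_pos'],s['ee_rot'],s['ft_force'])
q=[.5617,.0229,.1835];d=s['tcp_pos'][:2]-q[:2];c,sn=np.cos(q[2]),np.sin(q[2]);print('tcp in phot',c*d[0]+sn*d[1],-sn*d[0]+c*d[1])
a=robot.read_camera('top')[145:305,265:405];b=robot.read_camera('side')[185:345,240:460]
cv2.imwrite(f'pics/{t}_top.png',cv2.resize(a,None,fx=3.7,fy=3.7,interpolation=cv2.INTER_CUBIC))
cv2.imwrite(f'pics/{t}_side.png',cv2.resize(b,None,fx=3.6,fy=3.6,interpolation=cv2.INTER_CUBIC))
E
python3 look.py a
```

```text
2.7 [ 0.4113888  -0.00153477  0.06025097] [-1.57043326  0.00565886  0.18343912] [-0.41712178 -0.41710361  0.88714601]
tcp in phot -0.15224629724400024 0.0034030369936162083
```

View pics/a_side.png

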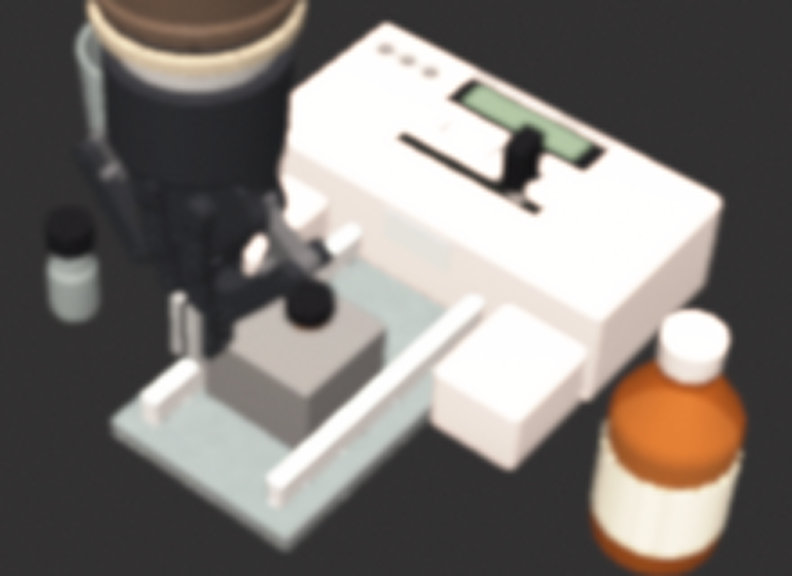

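View pics/a_top.png

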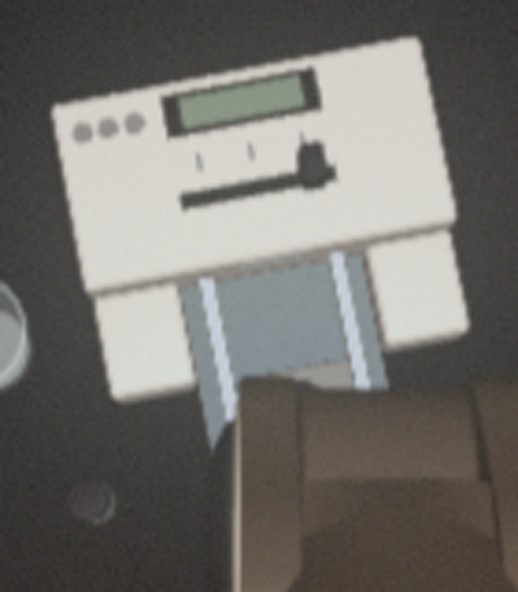

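```bash
python3 - <<'E'
from h import *
tip=robot.observe()['tcp_pos']
for dz in(0,.019,.073):
    print(dz,(proj('side',[tip+[0,0,dz]])-[240,185])*3.6)
a=robot.read_camera('side')[155:285,235:365]
cv2.imwrite('pics/b.png',cv2.resize(a,None,fx=4.6,fy=4.6,interpolation=cv2.INTER_CUBIC))
E
```

```text
0 [[202.20011359 386.57146361]]
0.019 [[201.73724229 357.70834302]]
0.073 [[200.36922436 271.13987872]]
```

View pics/b.png

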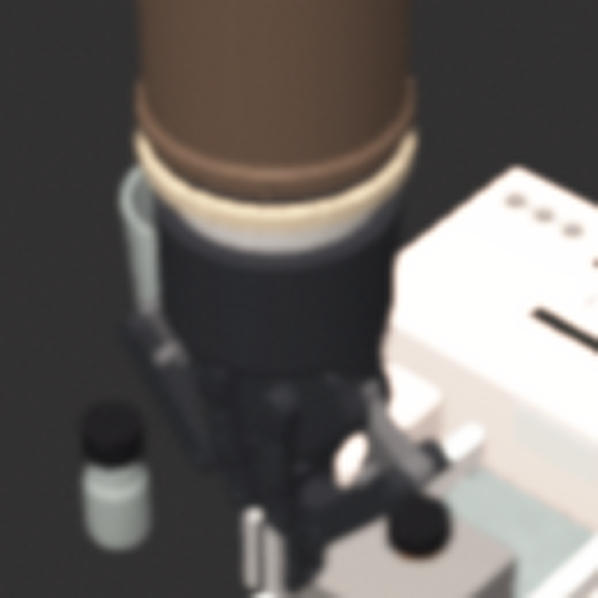

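The fingertips are shut just above and in front of the carrier. In the side crop the carrier's top is at about (295,325) and hasn't been disturbed. The linkages bulge sideways, but they stay above the rails. I descend, centre, then push.

{"op": "drive_tool", "data": {
  "motion": [
    {"gripper": 1,"dx": 0,"dy": 0.033,"dz": -0.007,"roll": 0},
    {"gripper": 1,"dx": 0,"dy": 0.033,"dz": 0,"roll": 0},
    {"gripper": 1,"dx": 0,"dy": 0,"dz": 0,"roll": 0},
    {"gripper": 1,"dx": 0,"dy": 0,"dz": 0,"roll": 0}
  ]
}}

```text
time: 3.25
tcp_pos: [0.4151, -0.0059, 0.0307]
ee_rot: [-1.571, -0.001, 0.183]
ft_force: [0.5, -0.3, 0.3]
finger_gap: 0.0002
```

{"op": "drive_tool", "data": {
  "motion": [
    {"gripper": 1,"dx": 0.02,"dy": 0.008,"dz": 0.002,"roll": 0},
    {"gripper": 1,"dx": 0.012,"dy": 0,"dz": 0,"roll": 0},
    {"gripper": 1,"dx": 0.01,"dy": 0,"dz": 0,"roll": 0},
    {"gripper": 1,"dx": 0.01,"dy": 0,"dz": 0,"roll": 0},
    {"gripper": 1,"dx": 0.01,"dy": 0,"dz": 0,"roll": 0},
    {"gripper": 1,"dx": 0.01,"dy": 0,"dz": 0,"roll": 0},
    {"gripper": 1,"dx": 0.01,"dy": 0,"dz": 0,"roll": 0},
    {"gripper": 1,"dx": 0.01,"dy": 0,"dz": 0,"roll": 0},
    {"gripper": 1,"dx": 0.01,"dy": 0,"dz": 0,"roll": 0},
    {"gripper": 1,"dx": 0.01,"dy": 0,"dz": 0,"roll": 0},
    {"gripper": 1,"dx": 0.01,"dy": 0,"dz": 0,"roll": 0},
    {"gripper": 1,"dx": 0,"dy": 0,"dz": 0,"roll": 0},
    {"gripper": 1,"dx": 0,"dy": 0,"dz": 0,"roll": 0}
  ]
}}

```text
time: 4.55
tcp_pos: [0.4743, 0.0058, 0.0257]
ee_rot: [-1.571, 0.0, 0.183]
ft_force: [-1.9, -0.3, 4.2]
finger_gap: -0.0003
```

```bash
python3 look.py c
```

```text
4.55 [0.47427463 0.00580231 0.02574702] [-1.57073587e+00  2.66124783e-04  1.83023084e-01] [-1.93419699 -0.33162658  4.20401187]
tcp in phot -0.08907744381277231 -0.0008579629274345635
```

View pics/c_side.png

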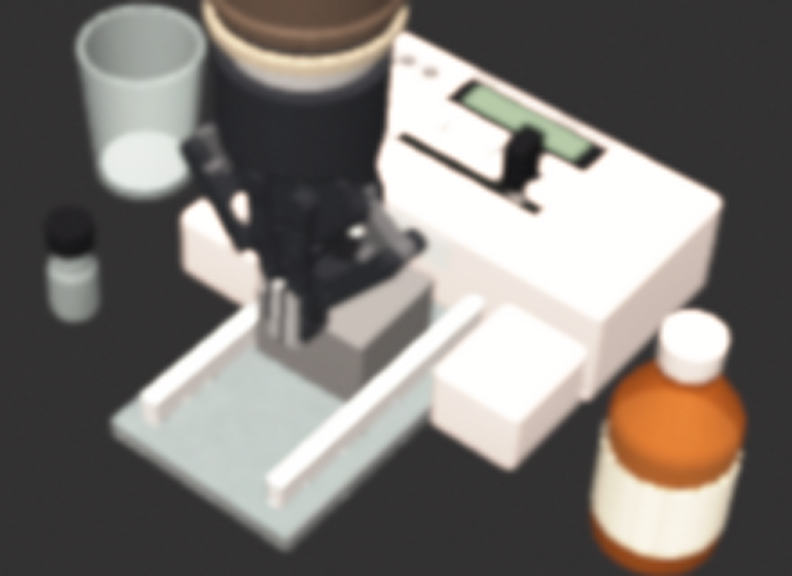

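The carrier is sliding straight between the rails; its front top edge is now near (350,345) in the side crop. About 23 mm is left.

{"op": "drive_tool", "data": {
  "motion": [
    {"gripper": 1,"dx": 0.01,"dy": 0,"dz": 0.001,"roll": 0},
    {"gripper": 1,"dx": 0.01,"dy": 0,"dz": 0,"roll": 0},
    {"gripper": 1,"dx": 0.008,"dy": 0,"dz": 0,"roll": 0},
    {"gripper": 1,"dx": 0.006,"dy": 0,"dz": 0,"roll": 0},
    {"gripper": 1,"dx": 0.004,"dy": 0,"dz": 0,"roll": 0},
    {"gripper": 1,"dx": 0.002,"dy": 0,"dz": 0,"roll": 0},
    {"gripper": 1,"dx": 0,"dy": 0,"dz": 0,"roll": 0},
    {"gripper": 1,"dx": 0,"dy": 0,"dz": 0,"roll": 0}
  ]
}}

```text
time: 5.45
tcp_pos: [0.4927, 0.0098, 0.0256]
ee_rot: [-1.571, 0.002, 0.183]
ft_force: [-4.7, -1.3, 8.4]
finger_gap: -0.0001
```

{"op": "drive_tool", "data": {
  "motion": [
    {"gripper": 1,"dx": 0.003,"dy": 0,"dz": 0,"roll": 0},
    {"gripper": 1,"dx": 0.003,"dy": 0,"dz": 0,"roll": 0},
    {"gripper": 1,"dx": 0.003,"dy": 0,"dz": 0,"roll": 0},
    {"gripper": 1,"dx": 0,"dy": 0,"dz": 0,"roll": 0}
  ]
}}

```text
time: 5.85
tcp_pos: [0.4973, 0.0105, 0.0256]
ee_rot: [-1.571, 0.002, 0.183]
ft_force: [-4.5, -1.1, 7.4]
finger_gap: 0.0001
```

{"op": "drive_tool", "data": {
  "motion": [
    {"gripper": 1,"dx": 0.003,"dy": 0,"dz": 0,"roll": 0},
    {"gripper": 1,"dx": 0.003,"dy": 0,"dz": 0,"roll": 0},
    {"gripper": 1,"dx": 0,"dy": 0,"dz": 0,"roll": 0},
    {"gripper": 1,"dx": 0,"dy": 0,"dz": 0,"roll": 0}
  ]
}}

```text
time: 6.25
tcp_pos: [0.499, 0.0109, 0.0255]
ee_rot: [-1.57, 0.004, 0.183]
ft_force: [-8.2, -1.5, 10.6]
finger_gap: -0.0002
```

```bash
python3 look.py d
```

```text
6.25 [0.49898731 0.0109118  0.02553904] [-1.57024404  0.00394001  0.18275181] [-8.21648955 -1.52655283 10.58300603]
tcp in phot -0.06384731913277399 -0.00034362760566202834
```

View pics/d_side.png

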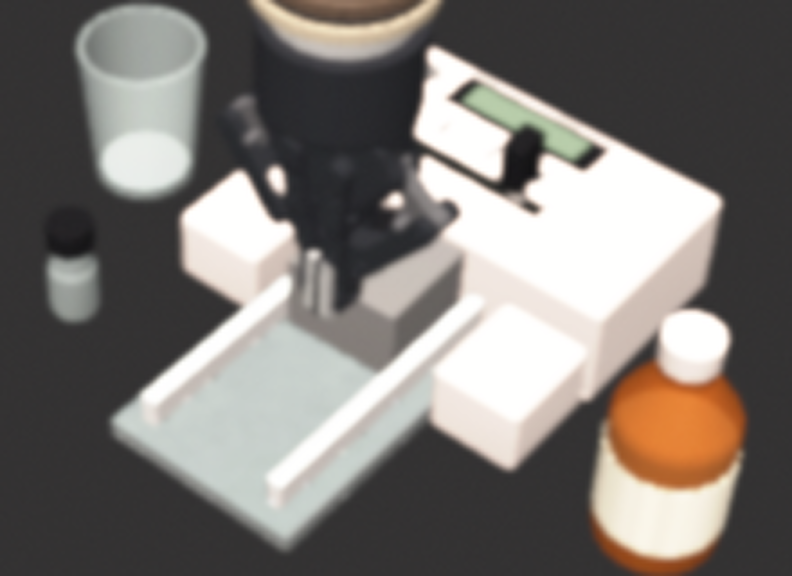

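{"op": "drive_tool", "data": {
  "motion": [
    {"gripper": 1,"dx": 0.003,"dy": 0,"dz": 0,"roll": 0},
    {"gripper": 1,"dx": 0.003,"dy": 0,"dz": 0,"roll": 0},
    {"gripper": 1,"dx": 0,"dy": 0,"dz": 0,"roll": 0},
    {"gripper": 1,"dx": 0,"dy": 0,"dz": 0,"roll": 0}
  ]
}}

```text
time: 6.75
tcp_pos: [0.4991, 0.011, 0.0254]
ee_rot: [-1.569, 0.009, 0.182]
ft_force: [-17.3, -2.8, 20.5]
finger_gap: -0.0002
```

The fingertips have stopped at a hard stop: force rose from 8 to 17 N with no more travel. I back off and rise to check.

{"op": "drive_tool", "data": {
  "motion": [
    {"gripper": 1,"dx": -0.02,"dy": 0,"dz": 0,"roll": 0},
    {"gripper": 1,"dx": -0.04,"dy": 0,"dz": 0,"roll": 0},
    {"gripper": 1,"dx": -0.04,"dy": -0.04,"dz": 0,"roll": 0},
    {"gripper": 1,"dx": -0.04,"dy": -0.08,"dz": 0,"roll": 0},
    {"gripper": 1,"dx": -0.04,"dy": -0.08,"dz": -0.04,"roll": 0},
    {"gripper": 1,"dx": 0,"dy": -0.08,"dz": -0.08,"roll": 0},
    {"gripper": 1,"dx": 0,"dy": -0.04,"dz": -0.08,"roll": 0},
    {"gripper": 1,"dx": 0,"dy": 0,"dz": 0,"roll": 0},
    {"gripper": 1,"dx": 0,"dy": 0,"dz": 0,"roll": 0}
  ]
}}

```text
time: 7.65
tcp_pos: [0.4333, -0.0987, 0.1812]
ee_rot: [-1.571, -0.002, 0.181]
ft_force: [-0.6, 1.0, -0.1]
finger_gap: -0.0002
```

```bash
python3 look.py e
```

```text
7.65 [ 0.43332496 -0.0987319   0.18120938] [-1.57087338 -0.00163658  0.18096601] [-0.5586359   0.99052446 -0.13407557]
tcp in phot -0.14841416780054198 -0.09616499425649404
```

View pics/e_side.png

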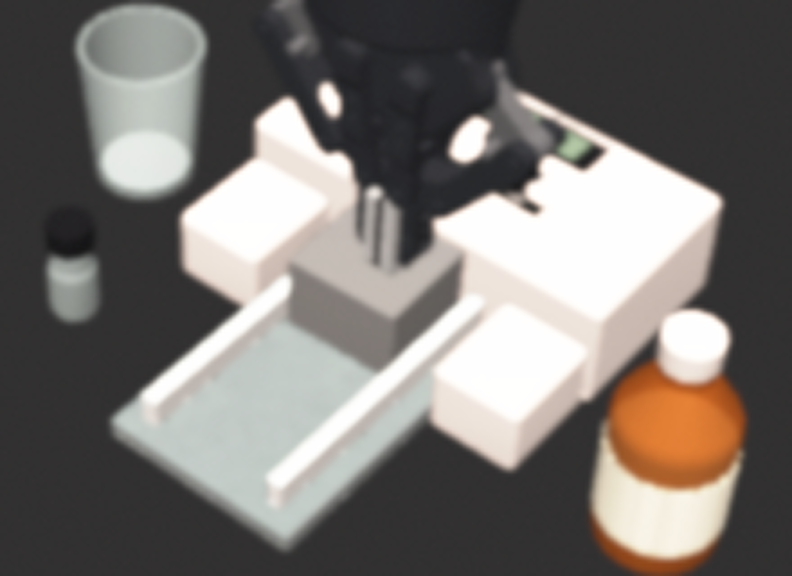

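View pics/e_top.png

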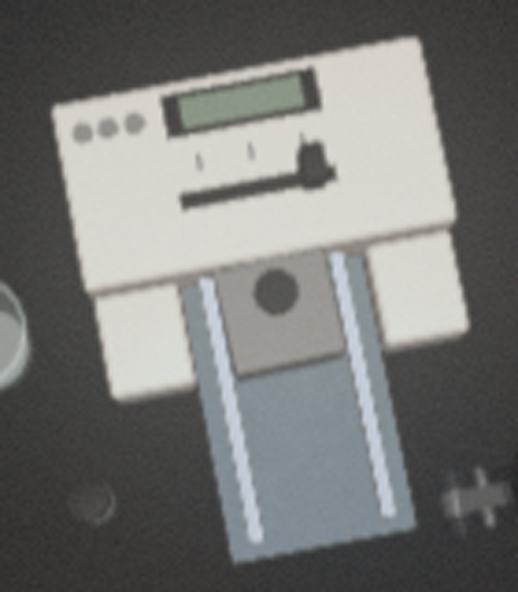

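```bash
python3 - <<'E'
from h import *
q=np.array([.5617,.0229,.1835])
for n,L,o in (('top',[(-30,32,57),(-30,-32,57)],[(237,380),(344,355)]),('side',[(-30,32,57),(-30,-32,57),(30,-32,57)],[(290,268),(393,318),(463,260)])):
    k,r=fit(L,[(n,list(range(len(o))),o)],[.53,0.01,.18]); d=k[:2]-q[:2];c,s=np.cos(q[2]),np.sin(q[2])
    print(n,k.round(4),c*d[0]+s*d[1],-s*d[0]+c*d[1])
E
```

```text
top [0.5336 0.023  0.2208] -0.027642563557403983 0.00519053272350661
side [0.532  0.015  0.2178] -0.03066045798150495 -0.002349126820076524
```

{"op": "drive_tool", "data": {
  "motion": [
    {"gripper": 1,"dx": 0.06,"dy": 0,"dz": 0.01,"roll": 0},
    {"gripper": 1,"dx": 0.08,"dy": 0,"dz": 0.01,"roll": 0},
    {"gripper": 1,"dx": 0.08,"dy": 0,"dz": 0.01,"roll": 0},
    {"gripper": 1,"dx": 0.08,"dy": 0,"dz": 0.01,"roll": 0},
    {"gripper": 1,"dx": 0.08,"dy": 0,"dz": 0,"roll": 0},
    {"gripper": 1,"dx": 0.006,"dy": 0,"dz": 0,"roll": 0},
    {"gripper": 1,"dx": 0,"dy": 0,"dz": 0,"roll": 0},
    {"gripper": 1,"dx": 0,"dy": 0,"dz": 0,"roll": 0}
  ]
}}

```text
time: 8.55
tcp_pos: [0.6177, -0.0432, 0.1799]
ee_rot: [-1.57, 0.002, 0.183]
ft_force: [-0.2, -0.2, 0.2]
finger_gap: 0.0002
```

```bash
python3 look.py f
```

```text
8.55 [ 0.61766683 -0.0431636   0.17988207] [-1.57046104  0.00240475  0.18338177] [-0.18183531 -0.1594151   0.24079862]
tcp in phot 0.04297245809335867 -0.07516683881371718
```

View pics/f_side.png

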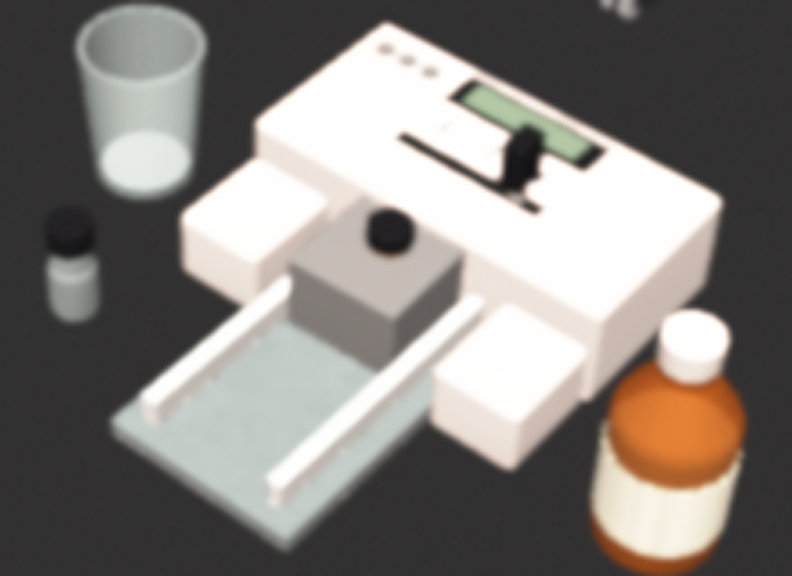

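View pics/f_top.png

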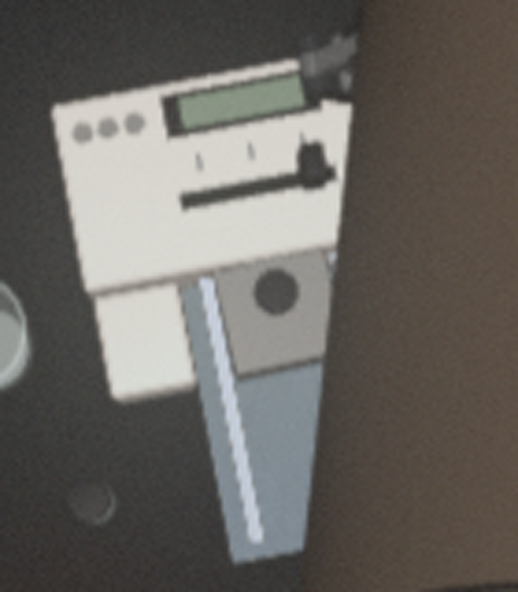

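```bash
python3 - <<'E'
from h import *
Q={'top':(.562,.025,.184),'side':(.5607,.0206,.183)}
out=[]
for n,(x,y) in(('top',(300,195)),('side',(310,220))):
    im=robot.read_camera(n)[y:y+65,x:x+65]; im=cv2.resize(im,None,fx=9,fy=9,interpolation=cv2.INTER_CUBIC)
    im=im[:,:390] if 0 else cv2.resize(im,(390,390)) if 0 else im
    for cx,col in((-.025,(0,255,0)),(-.029,(0,0,255))):
        L=np.array([(cx+a*.03,b*.032,.057) for a,b in((1,1),(1,-1),(-1,-1),(-1,1))])
        L=np.vstack([L,L+[0,0,.012-.057]])
        p=((proj(n,pose(Q[n],L))-[x,y]+.5)*9-.5).round().astype(int)
        cv2.polylines(im,[p[:4].reshape(-1,1,2)],True,col,1); cv2.line(im,p[1].tolist(),p[5].tolist(),col,1);cv2.line(im,p[2].tolist(),p[6].tolist(),col,1)
    cv2.imwrite(f'pics/g_{n}.png',im)
E
```

```text
(no output)
```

View pics/g_top.png

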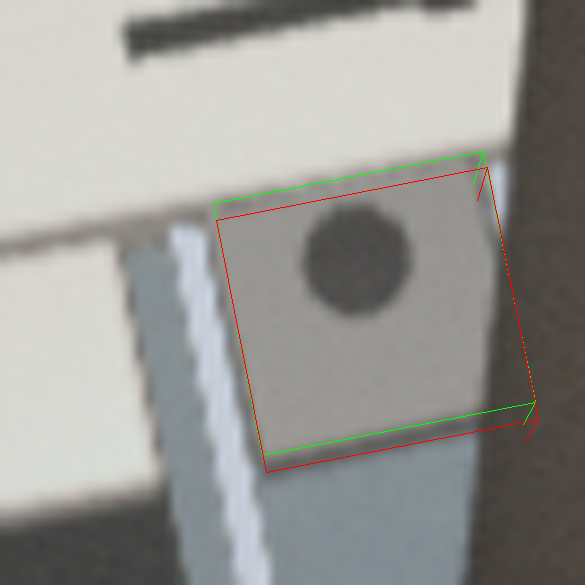

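View pics/g_side.png

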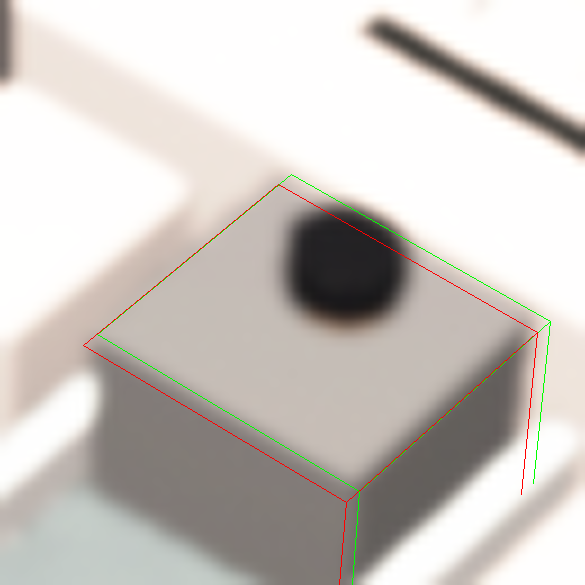

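The carrier's front edges line up with the "home" outline (green) in both views, so it is seated. The deck in front of the lever's right side is clear. I descend right of the handle.

{"op": "drive_tool", "data": {
  "motion": [
    {"gripper": 1,"dx": 0.004,"dy": 0.06,"dz": 0,"roll": 0},
    {"gripper": 1,"dx": 0,"dy": 0.07,"dz": 0,"roll": 0},
    {"gripper": 1,"dx": 0,"dy": 0.05,"dz": 0,"roll": 0},
    {"gripper": 1,"dx": 0,"dy": 0.016,"dz": 0,"roll": 0},
    {"gripper": 1,"dx": 0,"dy": 0,"dz": 0,"roll": 0},
    {"gripper": 1,"dx": 0,"dy": 0,"dz": 0,"roll": 0}
  ]
}}

```text
time: 9.35
tcp_pos: [0.6219, -0.0433, 0.0844]
ee_rot: [-1.571, -0.002, 0.183]
ft_force: [0.8, 1.0, -0.0]
finger_gap: 0.0003
```

```bash
python3 look.py i
```

```text
9.35 [ 0.62189146 -0.04331499  0.0844009 ] [-1.57112174 -0.00195938  0.18280348] [ 0.7920665   1.03184568 -0.04064692]
tcp in phot 0.04709853107278802 -0.07608656431097671
```

View pics/i_side.png

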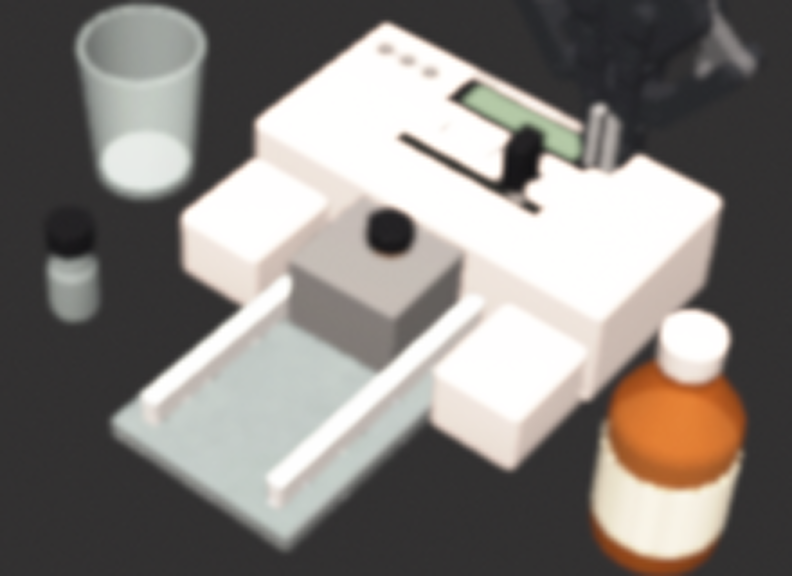

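The fingertips stand to the right of the handle, on its line. Now I push left.

{"op": "drive_tool", "data": {
  "motion": [
    {"gripper": 1,"dx": -0.003,"dy": 0.005,"dz": 0.016,"roll": 0},
    {"gripper": 1,"dx": 0,"dy": 0,"dz": 0.016,"roll": 0},
    {"gripper": 1,"dx": 0,"dy": 0,"dz": 0.012,"roll": 0},
    {"gripper": 1,"dx": 0,"dy": 0,"dz": 0.012,"roll": 0},
    {"gripper": 1,"dx": 0,"dy": 0,"dz": 0.012,"roll": 0},
    {"gripper": 1,"dx": 0,"dy": 0,"dz": 0.012,"roll": 0},
    {"gripper": 1,"dx": 0,"dy": 0,"dz": 0.012,"roll": 0},
    {"gripper": 1,"dx": 0,"dy": 0,"dz": 0.012,"roll": 0},
    {"gripper": 1,"dx": 0,"dy": 0,"dz": 0.012,"roll": 0},
    {"gripper": 1,"dx": 0,"dy": 0,"dz": 0,"roll": 0}
  ]
}}

```text
time: 10.45
tcp_pos: [0.6089, 0.015, 0.0804]
ee_rot: [-1.57, 0.0, 0.184]
ft_force: [0.4, 0.8, -0.1]
finger_gap: -0.0002
```

```bash
python3 look.py j
```

```text
10.45 [0.60885417 0.01502465 0.08035582] [-1.57019415e+00  9.53392484e-05  1.84430005e-01] [ 0.40968127  0.77742478 -0.13231936]
tcp in phot 0.0449254679747929 -0.016347440233329902
```

View pics/j_side.png

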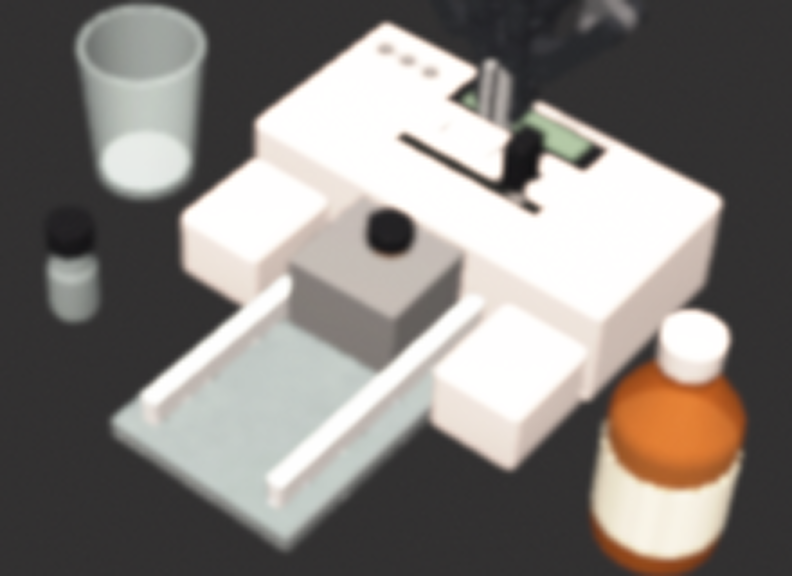

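```bash
python3 - <<'E'
from h import *
tip=robot.observe()['tcp_pos']
for dz in(0,.019,.04):
    print(dz,((proj('side',[tip+[0,0,dz]])-[240,185])*3.6).round(),((proj('top',[tip+[0,0,dz]])-[265,145])*3.7).round())
q=(.5617,.0229,.1835)
for n in('side','top'):
  o,s=(([240,185],3.6) if n=='side' else ([265,145],3.7))
  print(n,((proj(n,pose(q,[(.045,-.03,.104),(.045,-.03,.074),(.045,-.03,.062),(.045,.03,.062)]))-o)*s).round().tolist())
a=robot.read_camera('side')[180:260,310:420]
cv2.imwrite('pics/k.png',cv2.resize(a,None,fx=7,fy=7,interpolation=cv2.INTER_CUBIC))
E
```

```text
0 [[497. 159.]] [[293. 174.]]
0.019 [[500. 130.]] [[294. 166.]]
0.04 [[504.  97.]] [[295. 157.]]
side [[522.0, 134.0], [516.0, 180.0], [514.0, 198.0], [418.0, 145.0]]
top [[317.0, 159.0], [314.0, 172.0], [313.0, 176.0], [209.0, 197.0]]
```

View pics/k.png

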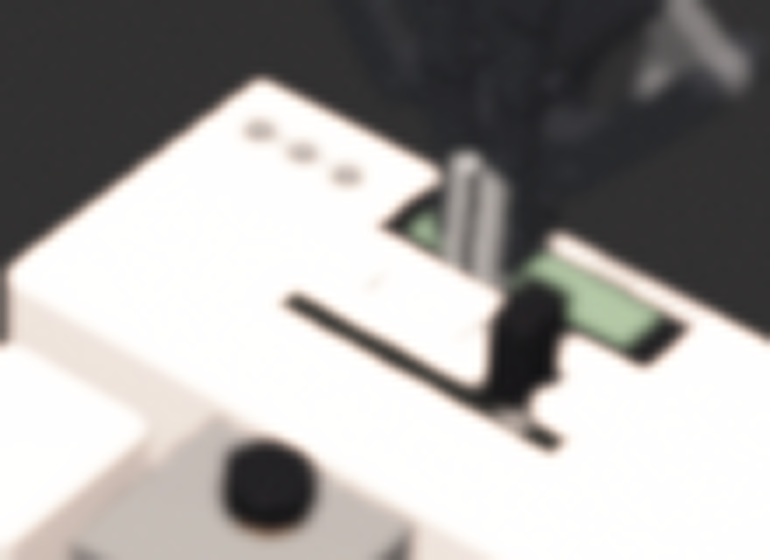

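View pics/j_top.png

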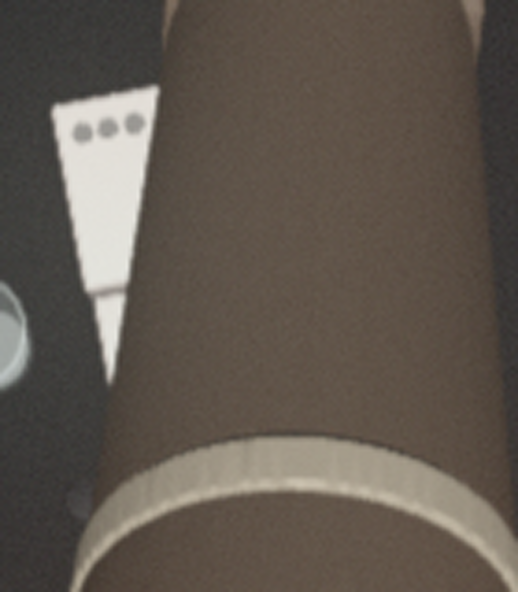

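```bash
python3 - <<'E'
from h import *
for nm,t in dict(a=(.4114,-.0015,.0603),c=(.4743,.0058,.0257),d=(.499,.0109,.0255),e=(.4333,-.0987,.1812),f=(.6177,-.0432,.1799),i=(.6219,-.0433,.0844)).items():
    t=np.array(t);print(nm,*[((proj('side',[t+[0,0,dz]])-[240,185])*3.6).round().tolist()+((proj('top',[t+[0,0,dz]])-[265,145])*3.7).round().tolist() for dz in(0,.02)])
s=robot.observe();print(s['joints'].round(3),s['finger_gap'])
E
```

```text
a [[198.0, 392.0], [324.0, 533.0]] [[197.0, 362.0], [326.0, 532.0]]
c [[294.0, 371.0], [307.0, 423.0]] [[294.0, 342.0], [308.0, 421.0]]
d [[326.0, 341.0], [297.0, 381.0]] [[327.0, 313.0], [298.0, 378.0]]
e [[391.0, 303.0], [539.0, 483.0]] [[393.0, 267.0], [546.0, 482.0]]
f [[617.0, 52.0], [414.0, 110.0]] [[622.0, 16.0], [419.0, 100.0]]
i [[599.0, 204.0], [396.0, 148.0]] [[604.0, 173.0], [400.0, 139.0]]
[-0.34   0.524  0.329  1.776 -0.212  0.877  1.838] -7.717535986802758e-05
```

The lever hasn't moved; in the side crop it is still at (528,132). The visible fingertips sit about 20 mm higher in every side picture than the reported TCP projects to, so the tips passed just over the handle's top. I go back up and right, then come down lower. A reported z of 0.066 is safe above the 0.062 deck either way.

{"op": "drive_tool", "data": {
  "motion": [
    {"gripper": 1,"dx": 0,"dy": -0.05,"dz": 0,"roll": 0},
    {"gripper": 1,"dx": 0,"dy": -0.05,"dz": 0,"roll": 0},
    {"gripper": 1,"dx": 0,"dy": 0,"dz": -0.06,"roll": 0},
    {"gripper": 1,"dx": 0,"dy": 0,"dz": -0.06,"roll": 0},
    {"gripper": 1,"dx": 0,"dy": 0,"dz": 0,"roll": 0},
    {"gripper": 1,"dx": 0,"dy": 0.06,"dz": 0,"roll": 0},
    {"gripper": 1,"dx": 0,"dy": 0.05,"dz": 0,"roll": 0},
    {"gripper": 1,"dx": 0,"dy": 0,"dz": 0,"roll": 0},
    {"gripper": 1,"dx": 0,"dy": 0,"dz": 0,"roll": 0}
  ]
}}

```text
time: 11.5
tcp_pos: [0.6198, -0.0455, 0.0756]
ee_rot: [-1.571, 0.001, 0.183]
ft_force: [-0.8, -0.2, 0.4]
finger_gap: 0.0002
```

```bash
python3 look.py l; python3 - <<'E'
from h import *
t=robot.observe()['tcp_pos'];print(((proj('side',[t,t+[0,0,.02]])-[240,185])*3.6).round())
E
```

```text
11.5 [ 0.61983885 -0.04546212  0.07559624] [-1.57082884e+00  7.73073250e-04  1.82740143e-01] [-0.81457006 -0.17367358  0.43259004]
tcp in phot 0.044688597026094574 -0.07782309625363595
[[599. 219.]
 [604. 188.]]
```

View pics/l_side.png

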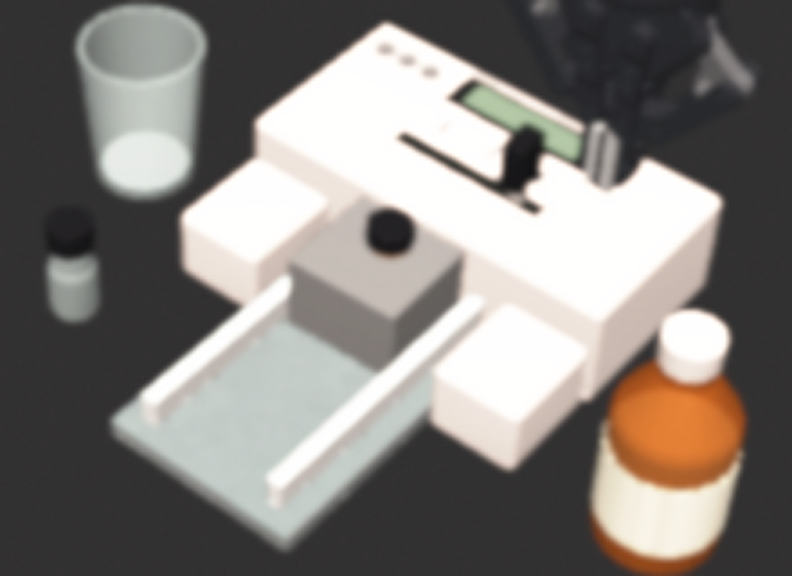

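View pics/l_top.png

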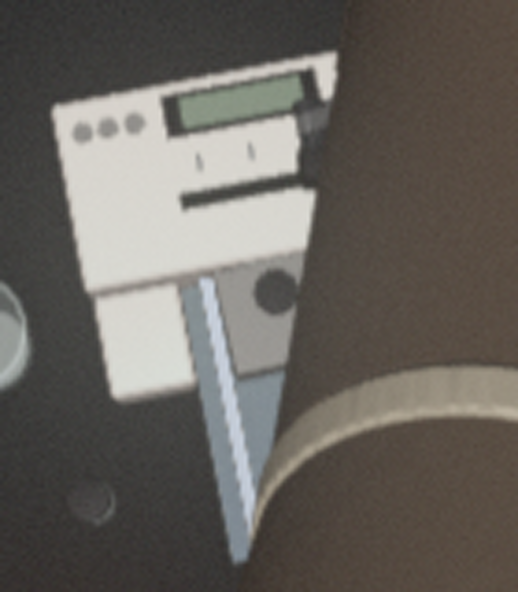

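{"op": "drive_tool", "data": {
  "motion": [
    {"gripper": 1,"dx": 0,"dy": 0.012,"dz": 0,"roll": 0},
    {"gripper": 1,"dx": 0,"dy": 0.012,"dz": 0,"roll": 0},
    {"gripper": 1,"dx": 0,"dy": 0,"dz": 0,"roll": 0},
    {"gripper": 1,"dx": 0,"dy": 0,"dz": 0.016,"roll": 0},
    {"gripper": 1,"dx": 0,"dy": 0,"dz": 0.016,"roll": 0},
    {"gripper": 1,"dx": 0,"dy": 0,"dz": 0.012,"roll": 0},
    {"gripper": 1,"dx": 0,"dy": 0,"dz": 0.012,"roll": 0},
    {"gripper": 1,"dx": 0,"dy": 0,"dz": 0.012,"roll": 0},
    {"gripper": 1,"dx": 0,"dy": 0,"dz": 0,"roll": 0}
  ]
}}

```text
time: 12.5
tcp_pos: [0.6138, -0.0112, 0.0636]
ee_rot: [-1.571, -0.0, 0.184]
ft_force: [-0.2, -1.5, -0.0]
finger_gap: -0.0003
```

```bash
python3 look.py m
```

```text
12.5 [ 0.61378169 -0.01123377  0.06356717] [-1.57090250e+00 -2.84139310e-04  1.83840888e-01] [-0.2177762  -1.53426227 -0.00601627]
tcp in phot 0.04497884293997059 -0.04306414301315266
```

View pics/m_side.png

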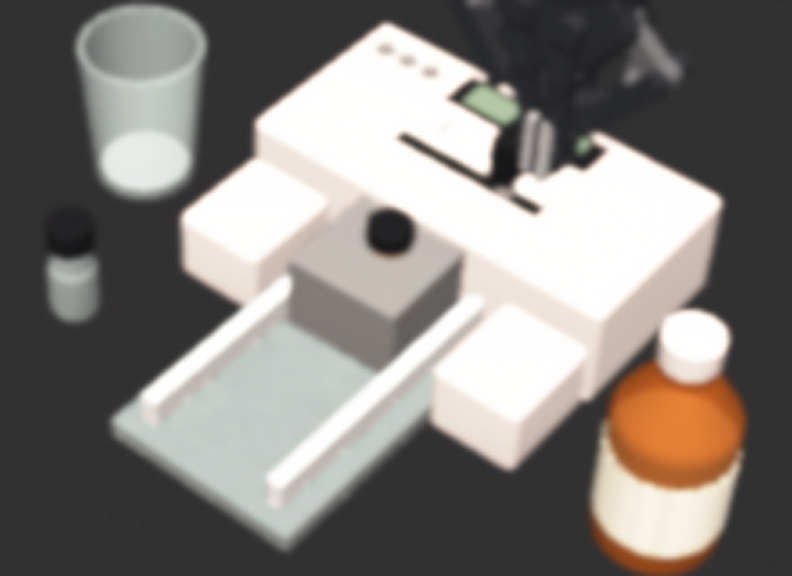

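Now the fingers are on the handle and it has begun to move; in the side crop the handle is at (505,155). I continue left.

{"op": "drive_tool", "data": {
  "motion": [
    {"gripper": 1,"dx": 0,"dy": 0,"dz": 0.012,"roll": 0},
    {"gripper": 1,"dx": 0,"dy": 0,"dz": 0.012,"roll": 0},
    {"gripper": 1,"dx": 0,"dy": 0,"dz": 0.012,"roll": 0},
    {"gripper": 1,"dx": 0,"dy": 0,"dz": 0.012,"roll": 0},
    {"gripper": 1,"dx": 0,"dy": 0,"dz": 0.012,"roll": 0},
    {"gripper": 1,"dx": 0,"dy": 0,"dz": 0.012,"roll": 0},
    {"gripper": 1,"dx": 0,"dy": 0,"dz": 0.012,"roll": 0},
    {"gripper": 1,"dx": 0,"dy": 0,"dz": 0.006,"roll": 0},
    {"gripper": 1,"dx": 0,"dy": 0,"dz": 0,"roll": 0}
  ]
}}

```text
time: 13.5
tcp_pos: [0.6053, 0.0341, 0.0634]
ee_rot: [-1.57, 0.0, 0.185]
ft_force: [-0.0, 0.3, 0.6]
finger_gap: -0.0
```

```bash
python3 look.py n
```

```text
13.5 [0.60530039 0.03412056 0.0633787 ] [-1.56952053e+00  1.84563533e-04  1.84751067e-01] [-0.02034295  0.30731844  0.62783381]
tcp in phot 0.044915825681890266 0.003076330390023632
```

View pics/n_side.png

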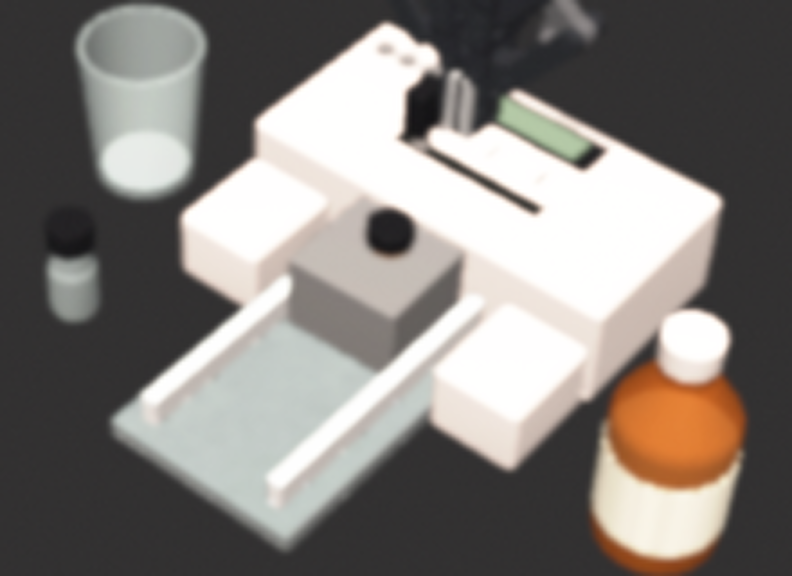

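The lever has snapped ahead of the fingers to the left end of the slot. I follow gently to confirm the hard stop, then retreat right and up.

{"op": "drive_tool", "data": {
  "motion": [
    {"gripper": 1,"dx": 0,"dy": 0,"dz": 0.005,"roll": 0},
    {"gripper": 1,"dx": 0,"dy": 0,"dz": 0.005,"roll": 0},
    {"gripper": 1,"dx": 0,"dy": 0,"dz": 0.003,"roll": 0},
    {"gripper": 1,"dx": 0,"dy": 0,"dz": 0.002,"roll": 0},
    {"gripper": 1,"dx": 0,"dy": 0,"dz": 0,"roll": 0},
    {"gripper": 1,"dx": 0,"dy": 0,"dz": 0,"roll": 0}
  ]
}}

```text
time: 14.2
tcp_pos: [0.6042, 0.0397, 0.0635]
ee_rot: [-1.571, -0.0, 0.183]
ft_force: [0.5, -0.3, -0.2]
finger_gap: 0.0001
```

{"op": "drive_tool", "data": {
  "motion": [
    {"gripper": 1,"dx": 0,"dy": 0,"dz": 0.004,"roll": 0},
    {"gripper": 1,"dx": 0,"dy": 0,"dz": 0.003,"roll": 0},
    {"gripper": 1,"dx": 0,"dy": 0,"dz": 0,"roll": 0},
    {"gripper": 1,"dx": 0,"dy": 0,"dz": 0,"roll": 0}
  ]
}}

```text
time: 14.6
tcp_pos: [0.6038, 0.0415, 0.0635]
ee_rot: [-1.572, -0.0, 0.182]
ft_force: [0.8, -4.8, -0.3]
finger_gap: -0.0003
```

Contact at the hard stop: 4.8 N, and travel stalled. Retreat.

{"op": "drive_tool", "data": {
  "motion": [
    {"gripper": 1,"dx": 0,"dy": 0,"dz": -0.02,"roll": 0},
    {"gripper": 1,"dx": 0,"dy": 0,"dz": -0.04,"roll": 0},
    {"gripper": 1,"dx": 0,"dy": -0.05,"dz": 0,"roll": 0},
    {"gripper": 1,"dx": 0,"dy": -0.08,"dz": 0,"roll": 0},
    {"gripper": 1,"dx": 0,"dy": -0.08,"dz": 0,"roll": 0},
    {"gripper": 1,"dx": 0,"dy": -0.08,"dz": -0.08,"roll": 0},
    {"gripper": 1,"dx": 0,"dy": 0,"dz": -0.09,"roll": 0},
    {"gripper": 1,"dx": 0,"dy": 0,"dz": -0.09,"roll": 0},
    {"gripper": 1,"dx": 0,"dy": 0,"dz": -0.09,"roll": 0},
    {"gripper": 1,"dx": 0,"dy": 0,"dz": -0.09,"roll": 0},
    {"gripper": 1,"dx": 0,"dy": 0,"dz": 0,"roll": 0},
    {"gripper": 1,"dx": 0,"dy": 0,"dz": 0,"roll": 0}
  ]
}}

```text
time: 15.8
tcp_pos: [0.6478, -0.1995, 0.2034]
ee_rot: [-1.57, 0.0, 0.18]
ft_force: [-0.1, 0.8, -0.5]
finger_gap: 0.0002
```

```bash
python3 look.py z; python3 - <<'E'
from h import *
q=(.5617,.0229,.1835)
for n in('side','top'):
  o,s=(([240,185],3.6) if n=='side' else ([265,145],3.7))
  print(n,((proj(n,pose(q,[(.045,y,.104) for y in(-.03,0,.025,.03)]))-o)*s).round().tolist())
E
```

```text
15.8 [ 0.64776661 -0.19945906  0.20335138] [-1.57016328e+00  4.81614530e-04  1.80436146e-01] [-0.14867776  0.82768212 -0.45168497]
tcp in phot 0.044047355326359686 -0.23433062811245486
side [[522.0, 134.0], [472.0, 107.0], [431.0, 85.0], [423.0, 81.0]]
top [[317.0, 159.0], [262.0, 170.0], [217.0, 179.0], [207.0, 180.0]]
```

View pics/z_side.png

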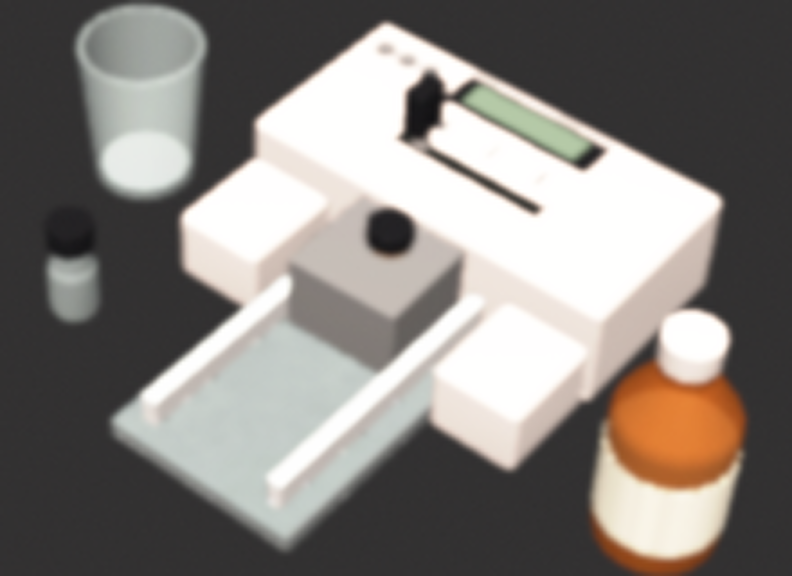

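View pics/z_top.png

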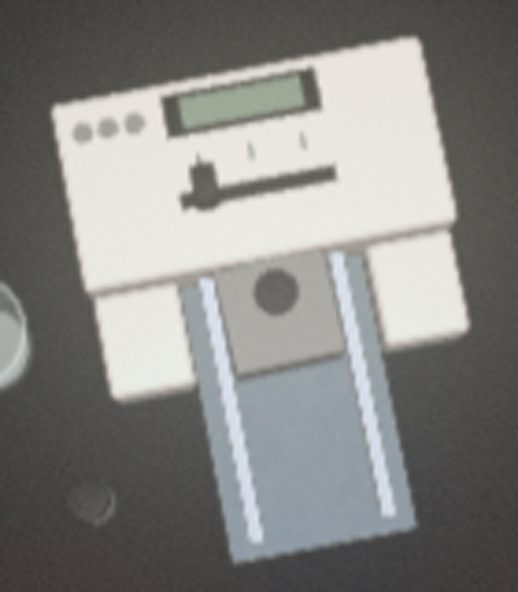

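The lever moved from (312,150) to (203,165) in the top crop, and from (528,132) to (430,80) in the side crop. Both match the 60 mm second stop. I make one finer check of the carrier before handing in.

```bash
python3 - <<'E'
from h import *
def cen(im,n,g):
    gr=cv2.cvtColor(im,cv2.COLOR_BGR2GRAY).astype(float); x,y=g;r=9
    w=gr[y-r:y+r+1,x-r:x+r+1]; m=(w<(85 if n=='top' else 75)).astype(np.uint8)
    nl,lab,st,c=cv2.connectedComponentsWithStats(m); i=lab[r,r]; assert i
    return c[i]+[x-r,y-r],st[i,4]
G={'top':((346,253),(339,223)),'side':((326,269),(348,249))}
Q={'top':(.562,.025,.184),'side':(.5607,.0206,.183)}
for n in G:
    a=cen(cv2.imread(f'pics/{n}0.png'),n,G[n][0]);b=cen(robot.read_camera(n),n,G[n][1]); 
    res=[]
    for c in(a,b):
        r=least_squares(lambda v:(proj(n,pose(Q[n],[(v[0],v[1],.070 if n=='top' else .067)]))[0]-c[0]),[-.03,0]); res.append(r.x-[.01,0])
    print(n,a,b,'carrier xy in phot before/after',np.round(res,4).tolist())
E
```

```text
Traceback (most recent call last):
AssertionError
```

```bash
python3 - <<'E'
from h import *
def cen(im,n,g):
    gr=cv2.cvtColor(im,cv2.COLOR_BGR2GRAY).astype(float); x,y=g;r=9
    w=gr[y-r:y+r+1,x-r:x+r+1]; t=(w[r-1:r+2,r-1:r+2].mean()+np.percentile(w,75))/2; m=(w<t).astype(np.uint8)
    nl,lab,st,c=cv2.connectedComponentsWithStats(m,connectivity=4); i=lab[r,r]
    return c[i]+[x-r,y-r],st[i,4]
G={'top':((346,253),(339,223)),'side':((326,269),(348,249))}
Q={'top':(.562,.025,.184),'side':(.5607,.0206,.183)}
for n in G:
    a=cen(cv2.imread(f'pics/{n}0.png'),n,G[n][0]);b=cen(robot.read_camera(n),n,G[n][1]); 
    res=[]
    for c in(a,b):
        r=least_squares(lambda v:(proj(n,pose(Q[n],[(v[0],v[1],.070 if n=='top' else .067)]))[0]-c[0]),[-.03,0]); res.append(r.x-[.01,0])
    print(n,a,b,'carrier xy in phot before/after',np.round(res,4).tolist())
E
```

```text
top (array([345.90598291, 253.36752137]), np.int32(117)) (array([339.28448276, 223.43103448]), np.int32(116)) carrier xy in phot before/after [[-0.0896, 0.001], [-0.0265, 0.0023]]
side (array([325.5       , 269.17283951]), np.int32(162)) (array([347.85416667, 249.11111111]), np.int32(144)) carrier xy in phot before/after [[-0.0902, -0.0002], [-0.0274, 0.0015]]
```

The carrier measures x = -0.0265 (top) and -0.0274 (side) against the -0.025 nominal and the -0.0285 limit. The calibration is only good to about 2 mm, and the push ended in a firm stall at 17 N. Handing in.

```bash
python3 -c "
from rig import robot
print(robot.close_job())"
```

```text
the job is handed in; nothing more can be done
None
```

I pushed the carrier home with the shut fingertips, then pushed the shutter lever to its second stop, and handed the job in at about 16 s. No verdict was reported.

**Carrier:** it slid about 63 mm and stalled firmly at 17 N against the deck. The cameras put it at photometer x = -26.5 mm (top) and -27.4 mm (side). Fully home is -25 mm and the limit is -28.5 mm, so it reads inside the limit, but by less than the roughly 2 mm calibration error. Single-view corner fits made earlier gave -27.6 mm (top) and -30.7 mm (side), and the side figure fell outside the limit. I relied on the stall and on the outline matching in both views.

**Lever:** it snapped to the left end of the slot. I confirmed the stop with a light contact of about 5 N and then retreated. Its shift in both cameras matches 60 mm.

**What went wrong:** my first lever pass went over the top of the handle without moving it. In the side pictures the fingertips sit about 20 mm higher than the reported TCP. I came down lower and the second pass worked. I did not find out why the two disagree.

**Final state:** the arm is clear of everything. The bottle, beaker and spare vial look unmoved in the last pictures.

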